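# Level the lunch and offer up the lid

## Task

The oat bites are heaped in the middle of the lunch box and stick up above its rim: first spread them into one flat layer over the whole floor of the box, none on top of another and at least one out near each short end. Then pick up the lid by its handle, carry it over the things standing in between without touching them, and bring it over the box, level and lined up with it, stopping about a centimetre above the rim. Do not let the lid touch the box, leave everything else on the desk as it is, and finish while still holding the lid there, so that I can look whether everything fits before it is snapped on.

Things in the scene. Friction and masses are not known exactly. Their poses are not given: they have to be found in the camera images.
- lunch_box: open yellow plastic lunch box without its lid, standing upright on the clear 2 mm desk mat (mat top 2 mm above the desk top, i.e. at z = 0.002); outside 126 mm (its x) by 196 mm (its y, the long side), 54 mm high, walls 3 mm, floor 4 mm thick, so inside 120 by 190 mm and 50 mm deep; a small latch catch stands 5 mm out from each short side; about 0.3 kg, not fastened. Origin: centre of its underside; z up
- lunch_box_rim (a point): centre of the lunch box's mouth, level with its rim, 54 mm above the underside; axes as the box
- lid: the lunch box's yellow plastic lid, lying the right way up on the mat: 138 mm (its x) by 208 mm (its y, the long side), a 10 mm deep skirt 2 mm thick below, panel top 12 mm above the skirt's lower edge; two open snap latches stick out and upward about 19 mm beyond the short sides to 25 mm above the skirt's lower edge; on top a rigid carry handle (see lid_bar); 0.10 to 0.20 kg, the same either way round. Origin: centre of the opening at the skirt's lower edge; z up
- lid_bar (a point): centre of the lid's handle bar, 42 mm above the lid's origin: the bar runs along the lid's y, 102 mm long, 14 mm wide (along the lid's x), 10 mm high, on two posts 12 mm long centred 45 mm either side of this point; 25 mm of free space between panel and bar; axes as the lid
- bite0: one of six alike hard baked oat bites, a brown 30 mm cube of about 25 g; at the start four lie on the floor of the lunch box near its middle, 2 by 2 and a few mm apart, and two sit side by side (along the box's long side) on top of them, standing above the rim. Origin: its centre (15 mm above what it lies flat on)
- bite1: one of six alike hard baked oat bites, a brown 30 mm cube of about 25 g; at the start four lie on the floor of the lunch box near its middle, 2 by 2 and a few mm apart, and two sit side by side (along the box's long side) on top of them, standing above the rim. Origin: its centre (15 mm above what it lies flat on)
- bite2: one of six alike hard baked oat bites, a brown 30 mm cube of about 25 g; at the start four lie on the floor of the lunch box near its middle, 2 by 2 and a few mm apart, and two sit side by side (along the box's long side) on top of them, standing above the rim. Origin: its centre (15 mm above what it lies flat on)
- bite3: one of six alike hard baked oat bites, a brown 30 mm cube of about 25 g; at the start four lie on the floor of the lunch box near its middle, 2 by 2 and a few mm apart, and two sit side by side (along the box's long side) on top of them, standing above the rim. Origin: its centre (15 mm above what it lies flat on)
- bite4: one of six alike hard baked oat bites, a brown 30 mm cube of about 25 g; at the start four lie on the floor of the lunch box near its middle, 2 by 2 and a few mm apart, and two sit side by side (along the box's long side) on top of them, standing above the rim. Origin: its centre (15 mm above what it lies flat on)
- bite5: one of six alike hard baked oat bites, a brown 30 mm cube of about 25 g; at the start four lie on the floor of the lunch box near its middle, 2 by 2 and a few mm apart, and two sit side by side (along the box's long side) on top of them, standing above the rim. Origin: its centre (15 mm above what it lies flat on)
- tumbler: empty glass tumbler, 74 mm across, 115 mm high, loose, standing in the row between box and lid. Origin: centre of its underside
- plant_pot: green ceramic plant pot, 92 mm across, 90 mm high, with a small succulent up to about 127 mm, loose, in the same row. Origin: centre of its underside
- pegboard: small upright wooden pegboard in a foot, fixed, in the same row: foot 130 (its x) by 80 by 16 mm, panel 130 by 12 mm up to 130 mm high, centred at its y = -12 mm; two steel pegs stick out 48 mm from the panel towards its +y at 108 to 119 mm height. Origin: centre of its underside
- pen: silver pen, 146 mm long, 10 mm thick, loose, lying on the mat on the robot's side of the work. Origin: on its underside near mid-length; x along the pen
- phone: black phone, 73 by 150 by 9 mm, loose, lying flat at the far side of the mat. Origin: centre of its underside
- alarm_clock: white alarm clock, 45 (its x) by 85 by 89 mm high, loose, at the far side of the mat. Origin: centre of its underside
Things that resemble listed ones, but are neither listed nor needed, are in the scene too. What is shaped like the bite4 but blue is not meant.

How it is judged:
By the outcome, as a careful person would: the job done as asked, in the order asked, and still so for the second after the job is handed in, while the arm keeps its last pose, push and grip.
It also fails if it takes over 72 s, if anything falls off the work surface, if the arm or the gripper's body presses on something with over 40 N, if the wrist force passes 120 N, or if a joint passes its speed limit or range.

## Robot

A 6-joint arm with a two-finger parallel gripper is mounted at the origin on the work surface. World frame = base frame: x ahead of the robot, y to its left, z up, the work surface at z = 0. Lengths are in mm, angles in degrees, forces in N, time in s.
With the tool pointing down it reaches from about 300 to 850 mm from the base axis. Payload 4.2 kg.
Tool frame: the origin (TCP) lies at the very end of the fingers, on their centre line; the grasp point (between the pads) lies 19 mm behind it; x points along the fingers, y is the direction in which the jaws open and shut, and the axes are right-handed (so a half turn about x gives the same grasp; the last joint's range is limited). The gripper opens to 91 mm and grips with 3 to 60 N. Pads are 32 mm wide; open, the fingers measure 118 mm over their backs; the gripper's body (76 mm by 178 mm) begins 60 mm behind the grasp point.
Start: joints at [71.391, 18.312, 89.639, -0, 72.044, -1.146], TCP at [172.561, 548.512, 213.976] pointing down, gripper open.
Joint ranges: [-177.97, 177.97], [-48.28, 115.42], [12.27, 149.76], [-77.06, 257.06], [2.81, 150.46], [-146.56, 146.56]. Speed limits (degrees/s): [147.25, 147.25, 180, 180, 180, 180].

## Interface

Orientations are given as [roll, pitch, yaw] about the fixed x, y, z axes, in that order (R = Rz(yaw) Ry(pitch) Rx(roll)).
In Python, from workcell import sensors, grab_frame, job_done, finder gives the robot as it stands.
- The arm moves only by the tool play_rows, never from a script. Its argument "motion" is a list of rows, each a list of 5 numbers: the shift along the world's x, y, z in m, then the turn about the world's z in rad, then the opening, from 0 (shut) to 1 (fully open). In form: [[tx, ty, tz, roll, fingers], ...]. A call has exactly 8 rows; each row is the pose to reach, as a shift and turn from the pose commanded when the call began; what a row does not reach only later rows make up. A row lasts 1/12 s, in which the tool goes at most 41.7 mm and 7.16 degrees, less where a joint would pass 70% of its speed; a pose out of reach is approached as far as the arm can. A call with a gripper value outside its range is refused whole. The fingers move at their own pace and stop on an object; "squeeze" is the grip in N (left out, the last holds). Time passes only in rows, so rows that repeat a pose let the fingers close, or fill a call up. It gives the time, the measured TCP pose, the force and the opening at its end, in the units of the state.
- sensors.state(): the state, without advancing time (a new reading comes with each control period).
- grab_frame(name): name is "scene" or "top"; returns a dict with "img" (384x512x3 uint8, blue, green, red), "fx", "fy", "cx", "cy" (pixels), "rvec" (rotation vector, rad) and "tvec" (3), from world to camera coordinates, as OpenCV has them. Camera axes: x right, y down, z forward; pixel columns grow to the right and rows downward; lengths in mm; the calibration is good to about 2 mm. A picture is of the moment at which its call begins. There is no depth.
- job_done(): hands the job in, once; it reports no verdict.
Trained networks look in a picture, given as the dict that the camera call returned (one of the last four; its "shot" number tells which), for a name from the list of things; names that differ only in an ending like _2 or _b are one class to them, and where a whole thing is asked for, a point or a joint stands for the part that bears it (a point fixed in the world has none). Each returns a list of dicts, best first, with "conf" (0 to 1); they miss things now and then, are a little off and sometimes report something else, mostly with a low value. They report only what shows in the picture. A call takes as long as a camera call. They do not tell look-alikes from the thing itself.
- finder.spot_in(picture, label): "point" ([column, row] in pixels, amid what is visible of it).
- finder.spot_point(picture, label): "point" ([column, row] in pixels: a listed point, or the origin of a listed thing).
The state is a dict: "time_s": time; "qpos": joint angles; "qvel": joint speeds; "effort": joint torques, N m; "ee_pos": TCP position; "ee_rot": TCP orientation; "force": force on the tool from outside, world axes, zero at the start; "torque": the same for the moment, N m; "gripper_width": finger opening in mm.
Only numpy, scipy, OpenCV 4.12 (cv2) and the standard library are available. Lean on these libraries where they do the work, as an engineer would, in place of code of your own. Each camera call takes 0.05 s, during which the arm holds its last target.

## Working session

There is one attempt and no reset: what is moved stays moved. The work goes in short steps, Python scripts to look and compute and a tool call to move; the robot and the scene stay as the last step left them, time stands still between calls to the robot, and variables do not carry over. Pictures are saved under pics/ and viewed, and the job is handed in when it is done.

Besides the shell and the picture viewer there is one more tool, called after "Emit:" as name(argument=value, ...), one argument or row to a line, values as JSON. play_rows: Moves the arm, as the interface text tells. Its arguments: {"type":"object","properties":{"motion":{"type":"array","items":{"type":"array","items":{"type":"number"}}},"squeeze":{"type":"number"}},"required":["motion"]}

```bash
ls; mkdir -p pics
python3 - <<'E'
from workcell import sensors, grab_frame
import cv2,pickle
print(sensors.state())
for n in("scene","top"):
    f=grab_frame(n); cv2.imwrite(f"pics/{n}0.png",f["img"]); pickle.dump(f,open(f"{n}0.pkl","wb"))
    print({k:v for k,v in f.items() if k!="img"})
E
```

```text
pics
{'time_s': 0.0, 'qpos': array([ 7.13897520e+01,  1.83500736e+01,  8.97072002e+01, -1.07659063e-03,
        7.20433828e+01, -1.14603160e+00]), 'qvel': array([-0.01984293,  0.00246765,  0.10870086,  0.02247392, -0.01312365,
       -0.09067481]), 'effort': array([ 1.54043883e-03, -4.12476075e+01, -2.31976193e+01,  7.29674287e-02,
        4.58948000e-02, -1.24849171e-04]), 'ee_pos': array([172.40579404, 548.00730708, 213.13061466]), 'ee_rot': array([ -90.56341683,   89.89933825, -108.02730042]), 'force': array([-0.06187758,  0.42290438,  1.00587265]), 'torque': array([ 0.03943689,  0.05004643, -0.01054998]), 'gripper_width': 91.4749876637074}
{'fx': 394.5802106237189, 'fy': 394.5802106237189, 'cx': 251.80952704099727, 'cy': 198.41729802258925, 'rvec': array([ 2.01739467,  1.2523257 , -0.5702883 ]), 'tvec': array([-225.97761787, -268.63611115, 1318.64309431]), 'shot': 1}
{'fx': 369.16796781911506, 'fy': 369.16796781911506, 'cx': 253.66458715930764, 'cy': 197.8620124738328, 'rvec': array([ 2.16143666, -2.20568192,  0.03581676]), 'tvec': array([ 21.07623601, 524.87521131, 806.44490266]), 'shot': 2}
```

View pics/scene0.png

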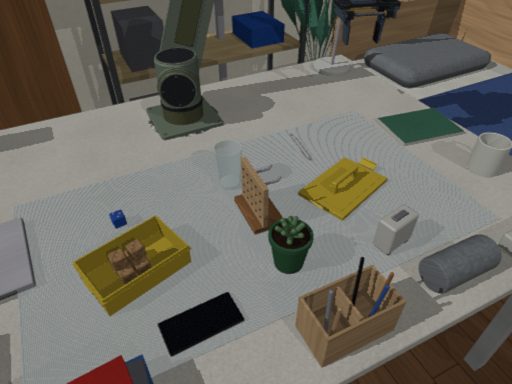

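View pics/top0.png

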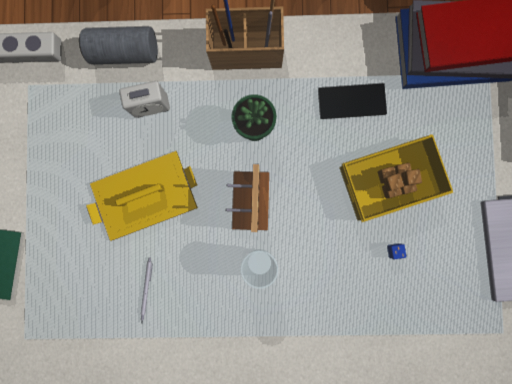

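```bash
cat > h.py <<'E'
import numpy as np,cv2,pickle
from scipy.optimize import least_squares
def K(f): return np.array([[f["fx"],0,f["cx"]],[0,f["fy"],f["cy"]],[0,0,1.]])
def proj(f,P): return cv2.projectPoints(np.float64(P).reshape(-1,3),f["rvec"],f["tvec"],K(f),None)[0].reshape(-1,2)
def PM(f): return K(f)@np.c_[cv2.Rodrigues(f["rvec"])[0],f["tvec"]]
def tri(f,p,g,q):
    X=cv2.triangulatePoints(PM(f),PM(g),np.float64(p).reshape(2,1),np.float64(q).reshape(2,1))[:,0]; return X[:3]/X[3]
def back(f,p,z):
    R=cv2.Rodrigues(f["rvec"])[0]; C=-R.T@f["tvec"]; d=R.T@np.linalg.solve(K(f),[p[0],p[1],1.]); return C+d*(z-C[2])/d[2]
def cam(f): return -cv2.Rodrigues(f["rvec"])[0].T@f["tvec"]
E
python3 - <<'E'
from workcell import grab_frame,finder
from h import *
s=grab_frame("scene");t=grab_frame("top")
print(cam(s),cam(t))
for n in ["lunch_box","lunch_box_rim","lid","lid_bar","bite0","tumbler","plant_pot","pegboard","pen","phone","alarm_clock"]:
    a=finder.spot_point(s,n);b=finder.spot_point(t,n)
    print(n,[(np.round(x["point"],1).tolist(),round(x["conf"],2)) for x in a],[(np.round(x["point"],1).tolist(),round(x["conf"],2)) for x in b])
    if a and b: print("   ",tri(s,a[0]["point"],t,b[0]["point"]).round(1), back(t,b[0]["point"],2).round(1))
cv2.imwrite("pics/boxz.png",cv2.resize(t["img"][120:270,320:470],None,fx=4,fy=4,interpolation=cv2.INTER_CUBIC))
cv2.imwrite("pics/lidz.png",cv2.resize(t["img"][140:250,70:210],None,fx=5,fy=5,interpolation=cv2.INTER_CUBIC))
cv2.imwrite("pics/boxs.png",cv2.resize(s["img"][200:320,60:210],None,fx=5,fy=5,interpolation=cv2.INTER_CUBIC))
E
```

```text
[1144.28250177 -300.55016809  679.9544152 ] [480.70441794  -6.52564072 833.76990519]
lunch_box [([138.5, 268.8], 0.82)] [([384.3, 181.9], 0.63)]
    [ 554.8 -289.6   -4.5] [ 555.6 -283.3    2. ]
lunch_box_rim [([128.7, 257.5], 0.92)] [([396.5, 172.0], 0.73)]
    [ 569.2 -299.    53.7] [ 577.3 -311.3    2. ]
lid [] [([143.4, 196.2], 0.77), ([254.2, 125.5], 0.52), ([407.5, 187.0], 0.45)]
lid_bar [([344.6, 171.3], 0.68)] [([137.2, 194.8], 0.63)]
    [533.8 255.2  57.5] [538.4 275.3   2. ]
bite0 [([115.4, 219.2], 0.76), ([117.2, 258.0], 0.72), ([141.7, 265.7], 0.69), ([202.0, 321.9], 0.66), ([133.0, 251.3], 0.62), ([136.0, 250.7], 0.55), ([123.7, 271.5], 0.53)] [([393.5, 182.5], 0.76), ([409.5, 178.3], 0.73), ([386.4, 173.7], 0.65), ([260.5, 263.8], 0.65), ([392.7, 187.4], 0.59), ([396.7, 251.8], 0.59), ([402.8, 170.2], 0.44), ([407.5, 188.6], 0.44)]
    [ 537.7 -285.1  127.1] [ 553.8 -303.7    2. ]
tumbler [([227.7, 182.7], 0.7), ([136.9, 248.8], 0.31)] [([257.4, 262.1], 0.77)]
    [379.7  -0.5   1.2] [381.9   5.2   2. ]
plant_pot [([286.9, 257.6], 0.79)] [([253.5, 125.3], 0.81)]
    [685.9   3.9  17.7] [691.6   7.8   2. ]
pegboard [([255.0, 213.2], 0.61)] [([249.4, 202.8], 0.66), ([252.2, 125.5], 0.5)]
    [512.9  15.2  -4.4] [514.9  20.5   2. ]
pen [([299.2, 145.4], 0.4)] [([150.0, 295.1], 0.73)]
    [315.4 251.    3.9] [312.7 247.1   2. ]
phone [([202.1, 323.2], 0.67), ([117.9, 257.5], 0.64)] [([351.4, 103.1], 0.9), ([145.7, 194.1], 0.42), ([147.7, 291.2], 0.29)]
    [ 738.4 -216.3   -1.6] [ 737.1 -215.9    2. ]
alarm_clock [([390.4, 244.6], 0.68)] [([148.6, 105.0], 0.72), ([137.1, 193.8], 0.33), ([411.2, 176.3], 0.26)]
    [743.7 244.9  -2.6] [745.  248.4   2. ]
```

View pics/boxz.png

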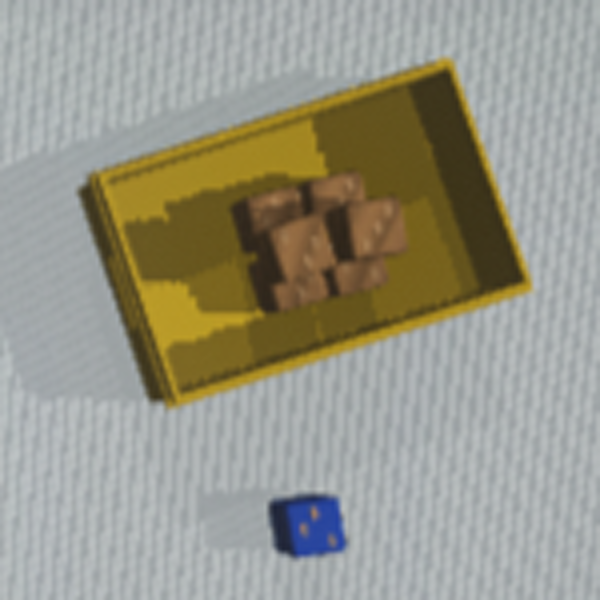

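View pics/lidz.png

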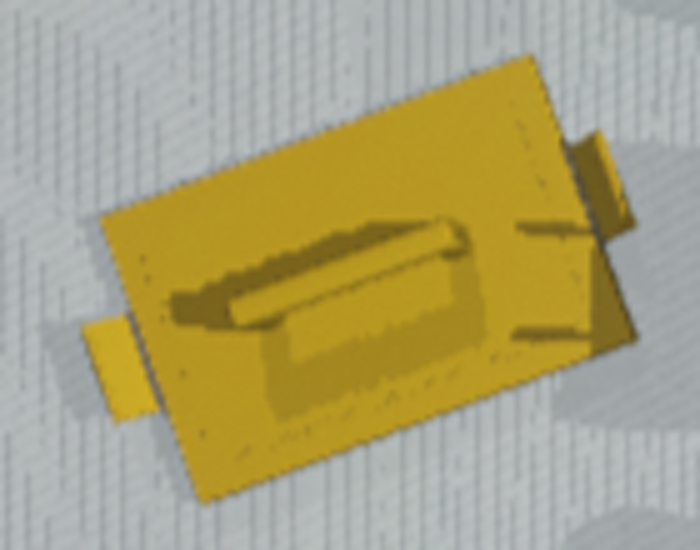

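View pics/boxs.png

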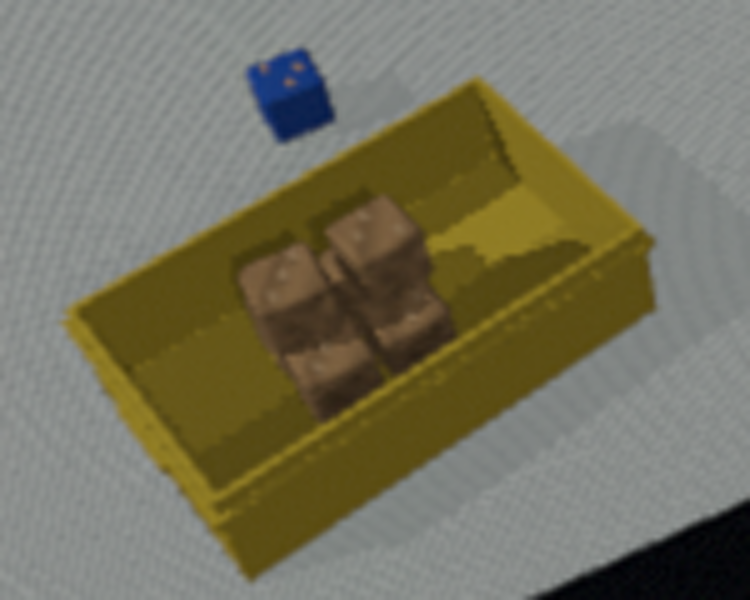

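Run:
```python
from h import *
s=pickle.load(open("scene0.pkl","rb"))
cv2.imwrite("pics/lids.png",cv2.resize(s["img"][145:225,285:405],None,fx=6,fy=6,interpolation=cv2.INTER_CUBIC))
```

```text
(no output)
```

View pics/lids.png

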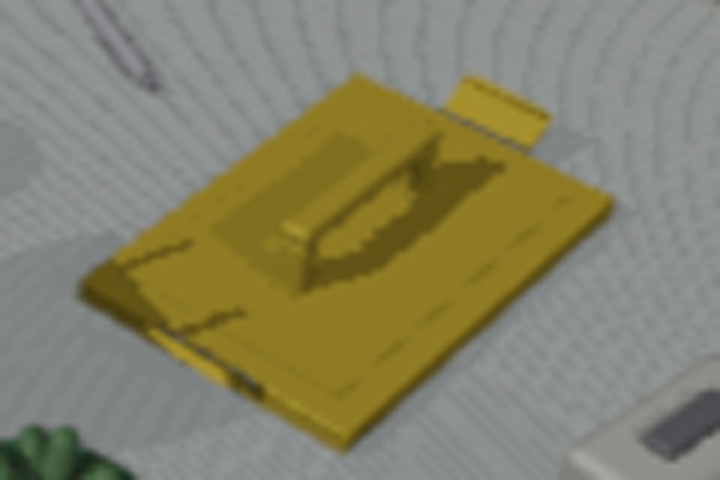

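```bash
cat > fit.py <<'E'
from h import *
s=pickle.load(open("scene0.pkl","rb"));t=pickle.load(open("top0.pkl","rb"))
def u(p,o,k): return (np.array(p,float)+.5)/k-.5+np.array(o)
def fit(name,tp,sp,hx,hy,z0):
    Q=[tri(s,b,t,a) for a,b in zip(tp,sp)]
    print(name,"tri",np.round(Q,1).tolist(),"mean",np.mean(Q,0).round(1))
    # order: maxx, maxy, minx, miny
    loc=np.array([[hx,-hy],[hx,hy],[-hx,hy],[-hx,-hy]])
    def res(v,which="b"):
        c,q=np.cos(v[3]),np.sin(v[3]); P=np.c_[loc@np.array([[c,-q],[q,c]]).T+v[:2],np.full(4,v[2])]
        r=[]
        if which in"bt": r.append(proj(t,P)-tp)
        if which in"bs": r.append(proj(s,P)-sp)
        return np.ravel(r)
    m=np.mean(Q,0)
    v0=[*m,0.27]
    r=least_squares(res,v0);print(" both free z",r.x[:3].round(1),np.degrees(r.x[3]).round(2),"rms",np.sqrt(np.mean(r.fun**2)).round(2))
    for w in"bts":
        r=least_squares(lambda a:res([a[0],a[1],z0,a[2]],w),[m[0],m[1],.27]);print(" ",w,"z0",r.x[:2].round(1),np.degrees(r.x[2]).round(2),"rms",np.sqrt(np.mean(r.fun**2)).round(2))
bt=[u(p,(320,120),4) for p in[(452,60),(92,173),(172,405),(530,288)]]
bs=[u(p,(60,200),5) for p in[(215,510),(652,240),(478,80),(68,315)]]
fit("box",np.array(bt),np.array(bs),63,98,56)
lt=[u(p,(70,140),5) for p in[(532,56),(100,216),(203,503),(637,340)]]
ls=[u(p,(285,145),6) for p in[(342,440),(612,200),(358,76),(80,285)]]
fit("lid",np.array(lt),np.array(ls),69,104,14)
for n,a,b in[("P",(302,248),(375,232)),("Q",(375,228),(288,278))]:
    a=u(a,(320,120),4);b=u(b,(60,200),5);print(n,tri(s,b,t,a).round(1),back(t,a,66).round(1))
for n,a,b in[("bar+y",(232,303),(438,135)),("bar-y",(450,228),(290,228))]:
    a=u(a,(70,140),5);b=u(b,(285,145),6);print(n,tri(s,b,t,a).round(1),back(t,a,49).round(1))
E
python3 fit.py
python3 - <<'E'
from scipy.spatial.transform import Rotation as R
print(R.from_euler("xyz",[ -90.56341683,   89.89933825, -108.02730042],degrees=True).as_matrix().round(3))
E
```

```text
box tri [[648.8, -371.5, 54.2], [593.4, -181.8, 50.1], [469.3, -220.3, 52.0], [527.3, -407.8, 52.3]] mean [ 559.7 -295.3   52.1]
 both free z [ 559.9 -295.3   52.7] 16.61 rms 0.69
  b z0 [ 560.8 -294.7] 16.65 rms 0.89
  t z0 [ 559.7 -293. ] 16.58 rms 0.43
  s z0 [ 562.7 -296.1] 16.7 rms 0.62
lid tri [[634.3, 181.9, 12.5], [565.6, 376.6, 15.0], [436.9, 331.7, 13.4], [505.9, 136.9, 11.8]] mean [535.7 256.8  13.2]
 both free z [535.7 257.3  12.8] 19.46 rms 0.53
  b z0 [535.9 256.8] 19.47 rms 0.55
  t z0 [536.3 257.9] 19.44 rms 0.26
  s z0 [536.  254.9] 19.56 rms 0.45
P [ 549.9 -285.7   63.8] [ 549.9 -284.2   66. ]
Q [ 559.4 -323.3   64.7] [ 559.5 -322.1   66. ]
bar+y [524.1 305.1  47. ] [524.5 305.3  49. ]
bar-y [553.3 207.8  52.6] [554.7 211.   49. ]
[[-0.001  0.3    0.954]
 [-0.002  0.954 -0.3  ]
 [-1.    -0.002 -0.   ]]
```

Emit:
play_rows(
  motion=[
    [0.3775,-0.8335,0,-0.976,0.62],
    [0.3775,-0.8335,0,-0.976,0.62],
    [0.3775,-0.8335,0,-0.976,0.62],
    [0.3775,-0.8335,0,-0.976,0.62],
    [0.3775,-0.8335,0,-0.976,0.62],
    [0.3775,-0.8335,0,-0.976,0.62],
    [0.3775,-0.8335,0,-0.976,0.62],
    [0.3775,-0.8335,0,-0.976,0.62],
  ],
  squeeze=15,
)

```text
time_s: 1.97
ee_pos: [310.4, 243.1, 214.3]
ee_rot: [102.2, 89.9, 28.6]
force: [1.5, 0.3, 0.0]
gripper_width: 56.3
```

Emit:
play_rows(
  motion=[
    [0.24,-0.528,0,0,0.62],
    [0.24,-0.528,0,0,0.62],
    [0.24,-0.528,0,0,0.62],
    [0.24,-0.528,0,0,0.62],
    [0.24,-0.528,0,0,0.62],
    [0.24,-0.528,0,0,0.62],
    [0.24,-0.528,0,0,0.62],
    [0.24,-0.528,0,0,0.62],
  ],
)

```text
time_s: 2.63
ee_pos: [448.4, -60.8, 214.3]
ee_rot: [79.1, 89.9, 5.7]
force: [1.1, 0.4, 0.2]
gripper_width: 56.5
```

```bash
cat > st.py <<'E'
from workcell import sensors
from scipy.spatial.transform import Rotation as R
import numpy as np
def st():
    s=sensors.state();m=R.from_euler("xyz",s["ee_rot"],degrees=True).as_matrix()
    print("t",round(s["time_s"],2),"pos",s["ee_pos"].round(1),"yaw",np.degrees(np.arctan2(m[1,1],m[0,1])).round(2),"xdown",m[:,0].round(3),"F",s["force"].round(1),"w",round(s["gripper_width"],1),"q",s["qpos"].round(1));return s
if __name__=="__main__": st()
E
python3 st.py
```

```text
t 2.63 pos [448.4 -60.8 214.3] yaw 16.58 xdown [ 0.001  0.    -1.   ] F [1.1 0.4 0.2] w 56.5 q [ -9.2   7.2 104.5   0.   68.3 -25.8]
```

Emit:
play_rows(
  motion=[
    [0.017,-0.037,0,0,0.62],
    [0.034,-0.074,0,0,0.62],
    [0.051,-0.111,0,0,0.62],
    [0.068,-0.148,0,0,0.62],
    [0.085,-0.185,-0.02,0,0.62],
    [0.101,-0.222,-0.05,0,0.62],
    [0.102,-0.224,-0.09,0,0.62],
    [0.102,-0.224,-0.12,0,0.62],
  ],
)

```text
time_s: 3.3
ee_pos: [551.4, -285.9, 92.6]
ee_rot: [38.8, 89.8, -34.8]
force: [0.8, 0.5, -0.8]
gripper_width: 56.2
```

```bash
cat > snap.py <<'E'
import sys
from workcell import grab_frame
from h import *
from st import st
n=sys.argv[1]
st()
ims=[]
for c in sys.argv[2:]:
    f=grab_frame(c);pickle.dump(f,open(f"{c}_{n}.pkl","wb"))
    cr=f["img"][110:270,310:470] if c=="top" else f["img"][180:330,50:230]
    ims.append(cv2.resize(cr,(600,600) if c=="top" else (720,600),interpolation=cv2.INTER_CUBIC))
    cv2.imwrite(f"pics/{c}_{n}.png",ims[-1])
E
python3 snap.py 1 top scene
```

```text
t 3.3 pos [ 551.4 -285.9   92.6] yaw 16.46 xdown [ 0.003 -0.002 -1.   ] F [ 0.8  0.5 -0.8] w 56.2 q [-28.5  27.7  93.2  -0.   58.9 -44.9]
```

View pics/top_1.png

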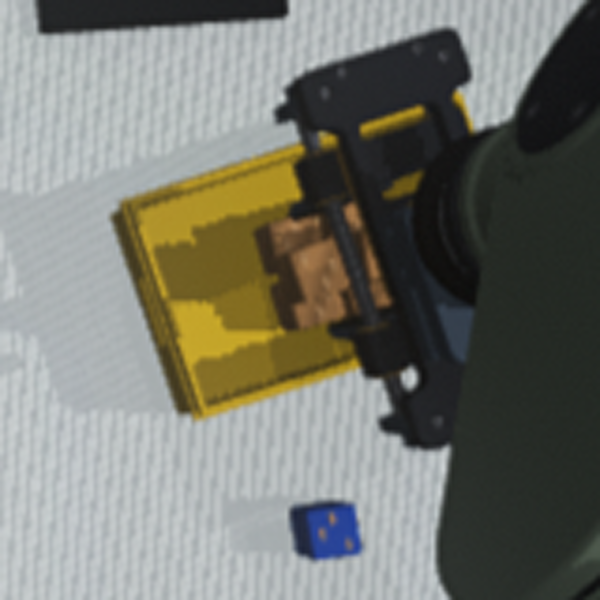

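View pics/scene_1.png

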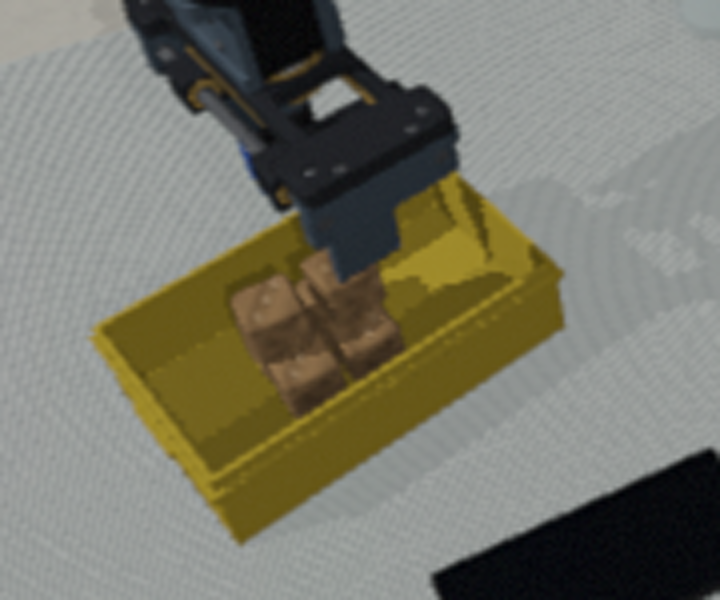

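Emit:
play_rows(
  motion=[
    [-0.001,0.001,-0.025,0,0.62],
    [-0.001,0.001,-0.045,0,0.62],
    [-0.001,0.001,-0.052,0,0.62],
    [-0.001,0.001,-0.052,0,0.62],
    [-0.001,0.001,-0.052,0,0.25],
    [-0.001,0.001,-0.052,0,0.25],
    [-0.001,0.001,-0.052,0,0.25],
    [-0.001,0.001,-0.052,0,0.25],
  ],
  squeeze=12,
)

```text
time_s: 4.07
ee_pos: [549.7, -281.9, 43.4]
ee_rot: [46.3, 89.9, -27.1]
force: [-0.4, 0.0, -0.4]
gripper_width: 32.7
```

Emit:
play_rows(
  motion=[
    [0,0,0,0,0.25],
    [0,0,0,0,0.25],
    [0,0,0,0,0.25],
    [0,0,0.01,0,0.25],
    [0,0,0.03,0,0.25],
    [0,0,0.04,0,0.25],
    [0,0,0.04,0,0.25],
    [0,0,0.04,0,0.25],
  ],
)

```text
time_s: 4.73
ee_pos: [549.3, -281.8, 82.6]
ee_rot: [46.4, 89.9, -27.0]
force: [0.4, 0.3, -0.9]
gripper_width: 29.7
```

```bash
python3 snap.py 2 scene
```

```text
t 4.73 pos [ 549.3 -281.8   82.6] yaw 16.62 xdown [ 0.001 -0.001 -1.   ] F [ 0.4  0.3 -0.9] w 29.7 q [-28.2  28.   94.3   0.   57.5 -44.8]
```

View pics/scene_2.png

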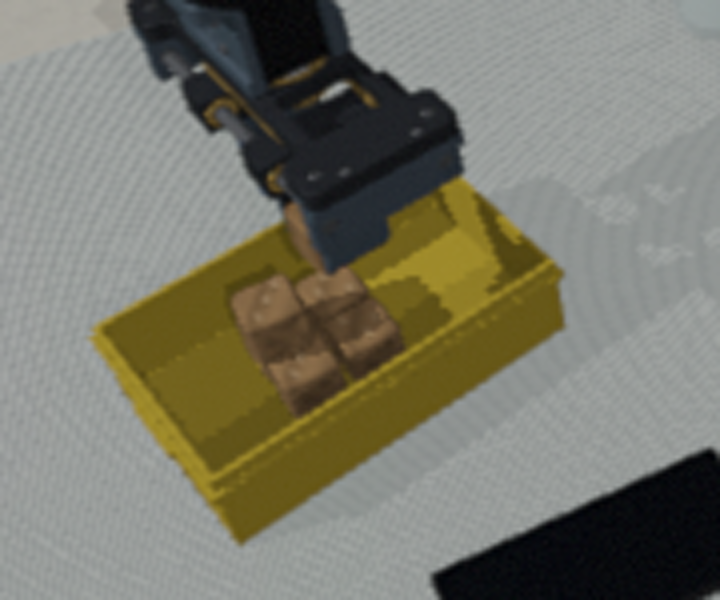

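Emit:
play_rows(
  motion=[
    [-0.005,0.03,0,0,0.25],
    [-0.01,0.0577,0,0,0.25],
    [-0.01,0.0577,0,0,0.25],
    [-0.01,0.0577,-0.025,0,0.25],
    [-0.01,0.0577,-0.05,0,0.25],
    [-0.01,0.0577,-0.063,0,0.25],
    [-0.01,0.0577,-0.068,0,0.25],
    [-0.01,0.0577,-0.068,0,0.25],
  ],
)

```text
time_s: 5.45
ee_pos: [537.9, -223.6, 12.6]
ee_rot: [-128.0, 89.8, 158.6]
force: [0.9, 0.1, -0.1]
gripper_width: 29.9
```

```bash
python3 snap.py 3 scene
```

```text
t 5.45 pos [ 537.9 -223.6   12.6] yaw 16.63 xdown [-0.003  0.001 -1.   ] F [ 0.9  0.1 -0.1] w 29.9 q [-23.7  30.1 103.1  -0.   47.  -40.3]
```

View pics/scene_3.png

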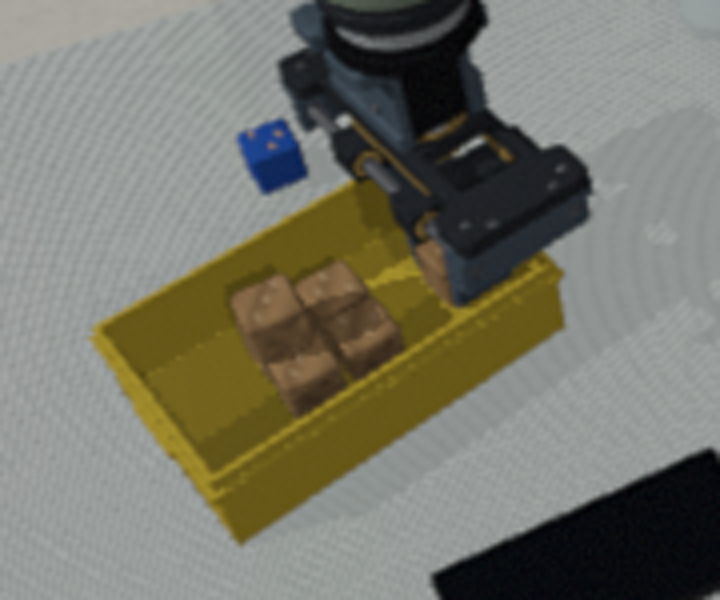

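Emit:
play_rows(
  motion=[
    [0,0,0,0,0.55],
    [0,0,0,0,0.55],
    [0,0,0,0,0.55],
    [0,0,0.03,0,0.6],
    [0,0,0.07,0,0.6],
    [0,0,0.09,0,0.62],
    [0.008,-0.035,0.09,0,0.62],
    [0.016,-0.07,0.09,0,0.62],
  ],
)

```text
time_s: 6.17
ee_pos: [556.3, -294.0, 106.9]
ee_rot: [47.3, 89.7, -25.9]
force: [0.7, 0.5, -0.9]
gripper_width: 56.1
```

```bash
python3 st.py
```

```text
t 6.17 pos [ 556.3 -294.   106.9] yaw 16.78 xdown [ 0.004 -0.002 -1.   ] F [ 0.7  0.5 -0.9] w 56.1 q [-28.9  27.6  91.1   0.   61.  -45.7]
```

Emit:
play_rows(
  motion=[
    [0.005,-0.029,0,0,0.62],
    [0.005,-0.029,0,0,0.62],
    [0.005,-0.029,-0.03,0,0.62],
    [0.005,-0.029,-0.055,0,0.62],
    [0.005,-0.029,-0.063,0,0.62],
    [0.005,-0.029,-0.063,0,0.62],
    [0.005,-0.029,-0.063,0,0.25],
    [0.005,-0.029,-0.063,0,0.25],
  ],
)

```text
time_s: 6.83
ee_pos: [561.1, -323.2, 42.6]
ee_rot: [44.3, 89.8, -29.1]
force: [-0.2, 0.1, 0.6]
gripper_width: 46.0
```

Emit:
play_rows(
  motion=[
    [0,0,0,0,0.25],
    [0,0,0,0,0.25],
    [0,0,0,0,0.25],
    [0,0,0,0,0.25],
    [0,0,0.01,0,0.25],
    [0,0,0.03,0,0.25],
    [0,0,0.04,0,0.25],
    [0,0,0.04,0,0.25],
  ],
)

```text
time_s: 7.5
ee_pos: [561.6, -323.9, 84.0]
ee_rot: [42.6, 89.7, -30.8]
force: [-0.0, -0.1, 0.1]
gripper_width: 33.0
```

```bash
python3 snap.py 4 scene
```

```text
t 7.5 pos [ 561.6 -323.9   84. ] yaw 16.62 xdown [ 0.005 -0.003 -1.   ] F [-0.  -0.1  0.1] w 33.0 q [-31.   30.3  89.9   0.   59.5 -47.6]
```

View pics/scene_4.png

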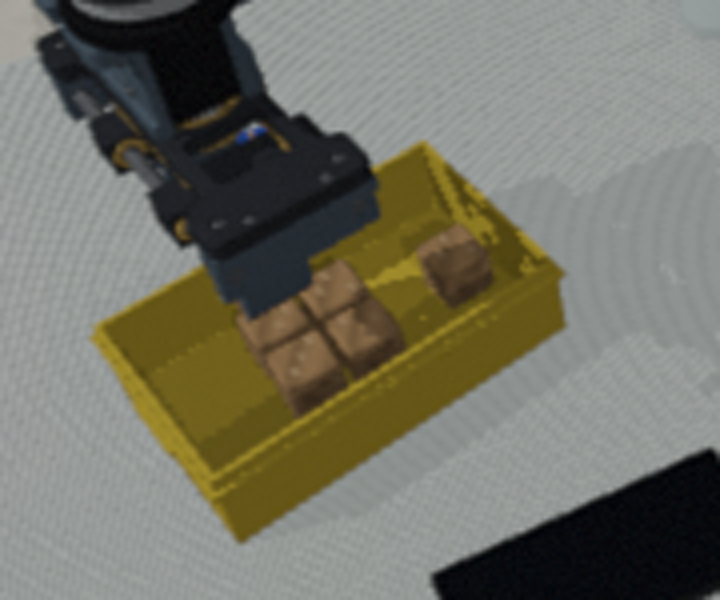

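Emit:
play_rows(
  motion=[
    [0.01,-0.02,0,0,0.25],
    [0.0195,-0.039,0,0,0.25],
    [0.0195,-0.039,0,0,0.25],
    [0.0195,-0.039,-0.025,0,0.25],
    [0.0195,-0.039,-0.05,0,0.25],
    [0.0195,-0.039,-0.062,0,0.25],
    [0.0195,-0.039,-0.067,0,0.25],
    [0.0195,-0.039,-0.067,0,0.25],
  ],
)

```text
time_s: 8.22
ee_pos: [578.7, -361.3, 12.8]
ee_rot: [-139.9, 89.9, 146.7]
force: [-0.2, 0.1, -0.6]
gripper_width: 30.1
```

```bash
python3 snap.py 5 scene
```

```text
t 8.22 pos [ 578.7 -361.3   12.8] yaw 16.62 xdown [-0.002  0.001 -1.   ] F [-0.2  0.1 -0.6] w 30.1 q [-32.9  37.3  88.3   0.   54.6 -49.6]
```

View pics/scene_5.png

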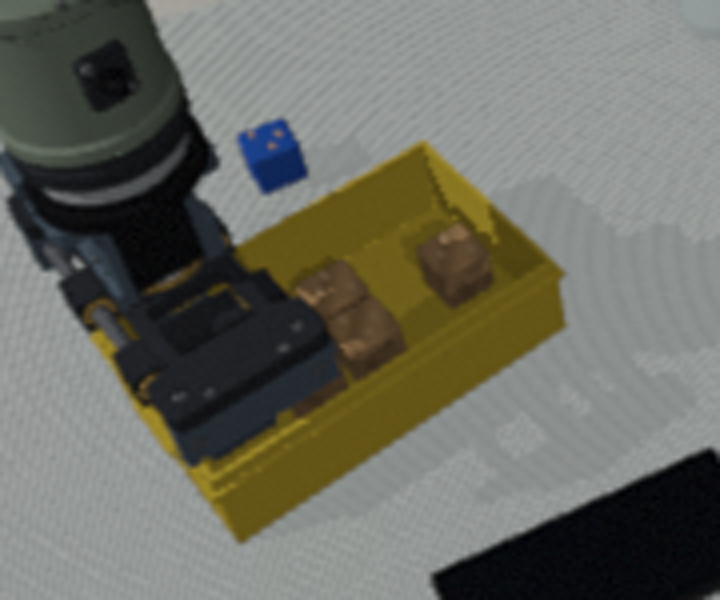

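Emit:
play_rows(
  motion=[
    [0,0,0,0,0.55],
    [0,0,0,0,0.55],
    [0,0,0,0,0.55],
    [0,0,0.03,0,0.55],
    [0,0,0.07,0,0.6],
    [0,0,0.11,0,0.62],
    [0,0,0.15,0,0.62],
    [0,0,0.19,0,0.62],
  ],
)

```text
time_s: 8.93
ee_pos: [579.3, -361.7, 206.6]
ee_rot: [46.1, 89.9, -27.3]
force: [0.4, 0.3, -0.2]
gripper_width: 56.5
```

Emit:
play_rows(
  motion=[
    [0,0.04,0,0,0.62],
    [-0.004,0.08,0,0,0.62],
    [-0.008,0.12,0,0,0.62],
    [-0.012,0.16,0,0,0.62],
    [-0.016,0.2,0,0,0.62],
    [-0.02,0.24,0,0,0.62],
    [-0.024,0.28,0,0,0.62],
    [-0.028,0.32,0,0,0.62],
  ],
)

```text
time_s: 9.6
ee_pos: [551.0, -40.0, 204.7]
ee_rot: [74.0, 89.9, 0.6]
force: [0.7, 0.3, -0.2]
gripper_width: 56.9
```

```bash
python3 snap.py 6 top scene
```

```text
t 9.6 pos [551.  -40.  204.7] yaw 16.6 xdown [ 0.001  0.    -1.   ] F [ 0.7  0.3 -0.2] w 56.9 q [ -5.4  16.6  93.5   0.   69.8 -22. ]
```

View pics/top_6.png

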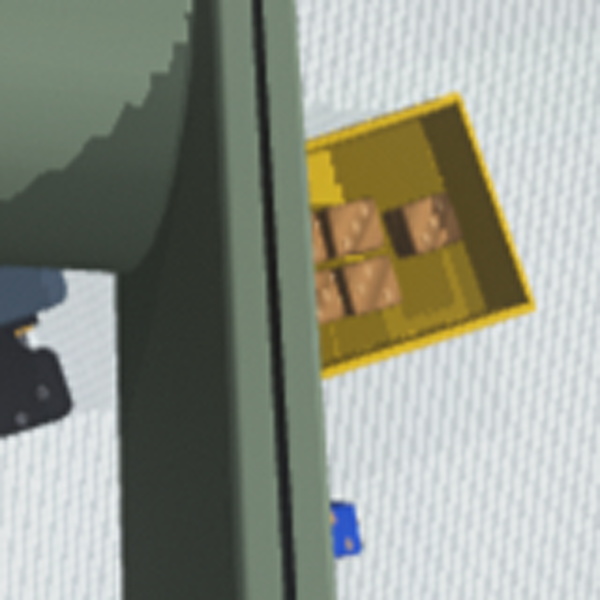

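View pics/scene_6.png

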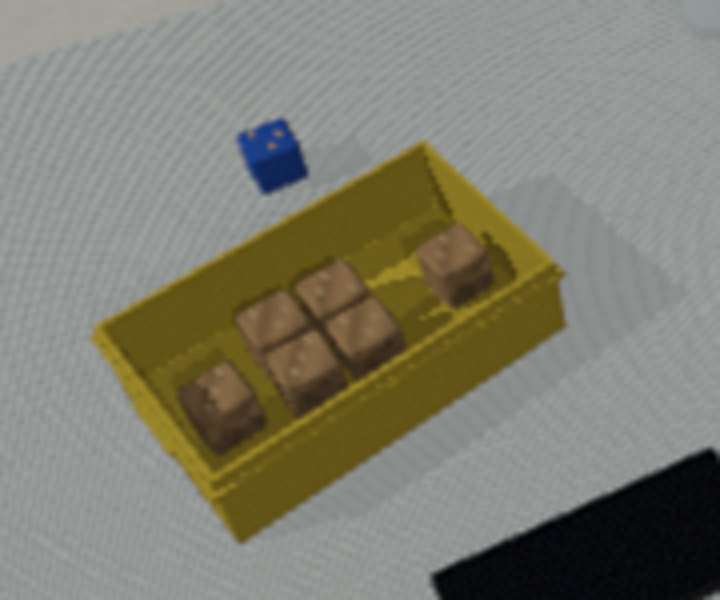

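Run:
```python
from h import *
t=pickle.load(open("top_6.pkl","rb"));s=pickle.load(open("scene_6.pkl","rb"))
B=np.array([560.3,-294]);a=np.radians(16.6);ey=np.array([-np.sin(a),np.cos(a)]);ex=np.array([np.cos(a),np.sin(a)])
def sh(p):d=p[:2]-B;return np.round([d@ex,d@ey],1)
for p in[(430,222),(355,228),(370,285)]: w=back(t,(310+p[0]/3.75,110+p[1]/3.75),36);print("t",w.round(1),sh(w))
for p in[(222,388),(452,248),(275,322),(330,287),(305,358),(363,325)]: w=back(s,(50+p[0]/4,180+p[1]/4),36);print("s",w.round(1),sh(w))
```

```text
t [ 578.1 -359.2   36. ] [ -1.6 -67.6]
t [ 575.6 -316.4   36. ] [  8.3 -25.9]
t [ 542.6 -323.6   36. ] [-25.4 -23.3]
s [ 578.2 -357.9   36. ] [ -1.1 -66.4]
s [ 539.  -227.3   36. ] [-1.4 70. ]
s [ 547.5 -325.    36. ] [-21.1 -26. ]
s [ 536.7 -293.6   36. ] [-22.5   7.1]
s [ 578.1 -316.2   36. ] [ 10.7 -26.4]
s [ 570.1 -284.3   36. ] [12.2  6.5]
```

Emit:
play_rows(
  motion=[
    [-0.002,0.04,0,0.02,0.62],
    [-0.004,0.08,0,0.04,0.62],
    [-0.006,0.12,0,0.05,0.62],
    [-0.008,0.16,0,0.05,0.62],
    [-0.01,0.2,0,0.05,0.62],
    [-0.012,0.24,0,0.05,0.62],
    [-0.0145,0.28,0,0.05,0.62],
    [-0.0145,0.297,-0.02,0.05,0.62],
  ],
)

```text
time_s: 10.37
ee_pos: [539.2, 260.2, 187.9]
ee_rot: [104.1, 89.4, 33.7]
force: [1.0, 0.0, 0.3]
gripper_width: 56.6
```

Emit:
play_rows(
  motion=[
    [0,0,-0.03,0,0.62],
    [0,0,-0.06,0,0.62],
    [0,0,-0.09,0,0.62],
    [0,0,-0.11,0,0.62],
    [0,0,-0.115,0,0.62],
    [0,0,-0.115,0,0.62],
    [0,0,-0.115,0,0.62],
    [0,0,-0.115,0,0.62],
  ],
)

```text
time_s: 11.03
ee_pos: [538.5, 255.4, 70.9]
ee_rot: [93.7, 89.8, 23.1]
force: [0.6, 0.4, 0.2]
gripper_width: 56.8
```

Run:
```python
from st import st
st()
from workcell import grab_frame
from h import *
for c in("scene","top"):
    f=grab_frame(c);pickle.dump(f,open(f"{c}_7.pkl","wb"))
    cr=f["img"][110:230,260:420] if c=="scene" else f["img"][110:260,50:250]
    cv2.imwrite(f"pics/{c}_7.png",cv2.resize(cr,(800,600),interpolation=cv2.INTER_CUBIC))
```

```text
t 11.03 pos [538.5 255.4  70.9] yaw 19.46 xdown [ 0.004  0.002 -1.   ] F [0.6 0.4 0.2] w 56.8 q [24.3 27.  98.2 -0.  54.6  4.8]
```

View pics/scene_7.png

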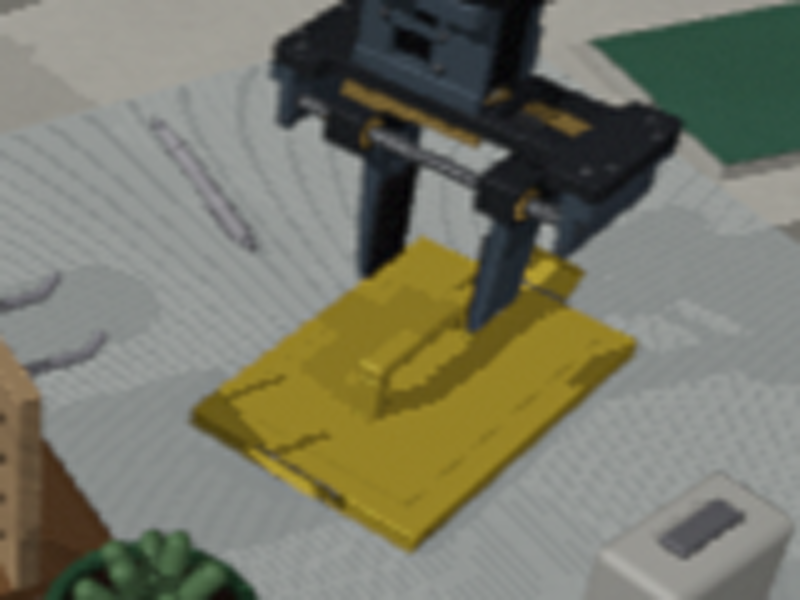

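View pics/top_7.png

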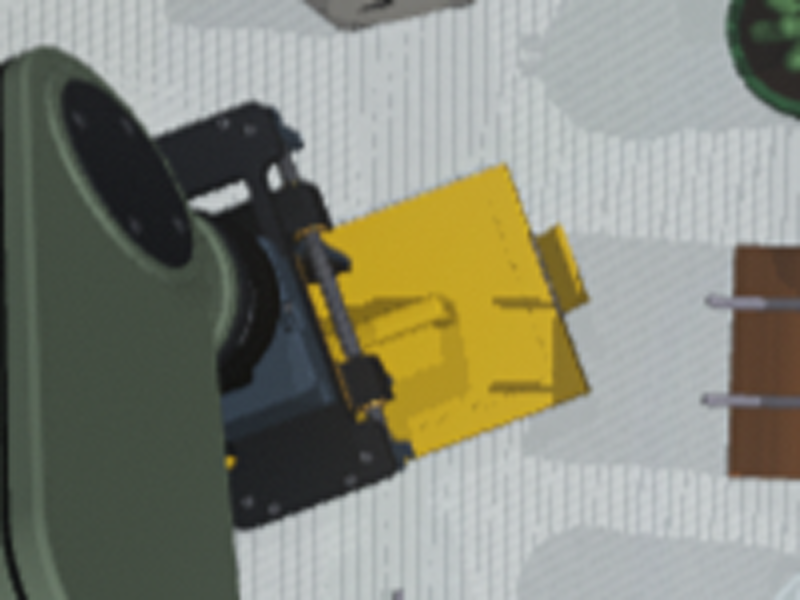

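Emit:
play_rows(
  motion=[
    [-0.001,0.001,-0.02,0,0.5],
    [-0.001,0.001,-0.038,0,0.45],
    [-0.001,0.001,-0.044,0,0.4],
    [-0.001,0.001,-0.044,0,0.35],
    [-0.001,0.001,-0.044,0,0.25],
    [-0.001,0.001,-0.044,0,0.2],
    [-0.001,0.001,-0.044,0,0.15],
    [-0.001,0.001,-0.044,0,0.1],
  ],
  squeeze=30,
)

```text
time_s: 11.8
ee_pos: [536.8, 256.5, 26.2]
ee_rot: [93.1, 89.9, 22.6]
force: [0.4, -0.8, 2.7]
gripper_width: 13.9
```

Emit:
play_rows(
  motion=[
    [0,0,0,0,0.08],
    [0,0,0,0,0.05],
    [0,0,0,0,0.05],
    [0,0,0,0,0.05],
    [0,0,0,0,0.05],
    [0,0,0,0,0.05],
    [0,0,0,0,0.05],
    [0,0,0,0,0.05],
  ],
  squeeze=40,
)

```text
time_s: 12.47
ee_pos: [536.9, 256.5, 26.1]
ee_rot: [91.4, 89.9, 20.9]
force: [0.1, -0.7, 6.0]
gripper_width: 13.8
```

```bash
python3 st.py
```

```text
t 12.47 pos [536.9 256.5  26.1] yaw 19.5 xdown [ 0.002  0.001 -1.   ] F [ 0.1 -0.7  6. ] w 13.8 q [ 24.4  29.9 100.9  -0.   49.1   4.9]
```

Emit:
play_rows(
  motion=[
    [0,0,0.006,0,0.05],
    [0,0,0.02,0,0.05],
    [0,0,0.04,0,0.05],
    [0,0,0.065,0,0.05],
    [0,0,0.09,0,0.05],
    [0,0,0.115,0,0.05],
    [0,0,0.14,0,0.05],
    [0,0,0.165,0,0.05],
  ],
)

```text
time_s: 13.13
ee_pos: [535.3, 255.8, 191.0]
ee_rot: [-88.8, 89.9, -159.3]
force: [0.6, 0.7, -1.4]
gripper_width: 13.8
```

Emit:
play_rows(
  motion=[
    [0,0,0.015,0,0.05],
    [0,0,0.022,0,0.05],
    [0,0,0.022,0,0.05],
    [0,0,0.022,0,0.05],
    [0,0,0.022,0,0.05],
    [0,0,0.022,0,0.05],
    [0,0,0.022,0,0.05],
    [0,0,0.022,0,0.05],
  ],
)

```text
time_s: 13.8
ee_pos: [535.7, 256.0, 211.1]
ee_rot: [-83.9, 89.9, -154.4]
force: [0.3, 0.8, -0.3]
gripper_width: 13.9
```

Run:
```python
from st import st
st()
from workcell import grab_frame
from h import *
for c in("scene","top"):
    f=grab_frame(c);pickle.dump(f,open(f"{c}_8.pkl","wb"))
    cr=f["img"][30:270,200:500] if c=="scene" else f["img"][80:290,0:280]
    cv2.imwrite(f"pics/{c}_8.png",cv2.resize(cr,(750,600) if c=="scene" else (800,600),interpolation=cv2.INTER_CUBIC))
```

```text
t 13.8 pos [535.7 256.  211.1] yaw 19.48 xdown [-0.001 -0.001 -1.   ] F [ 0.3  0.8 -0.3] w 13.9 q [24.4 20.2 87.3 -0.  72.6  5. ]
```

View pics/scene_8.png

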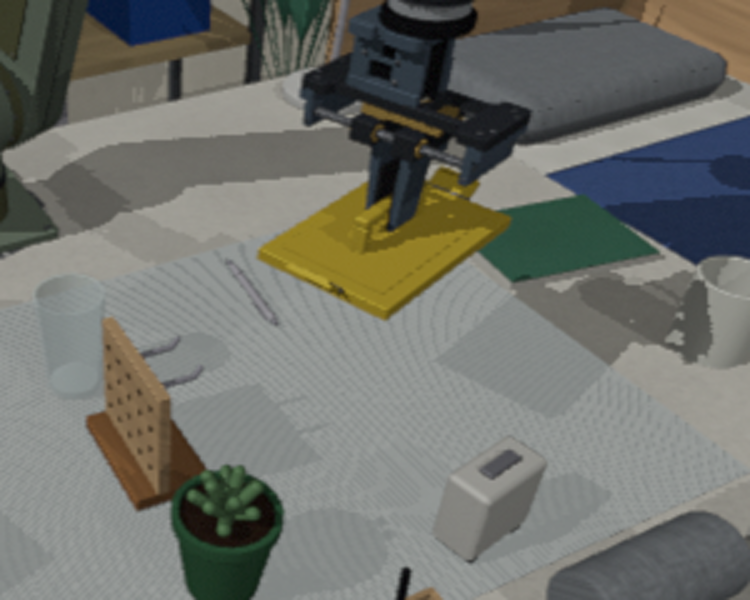

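View pics/top_8.png

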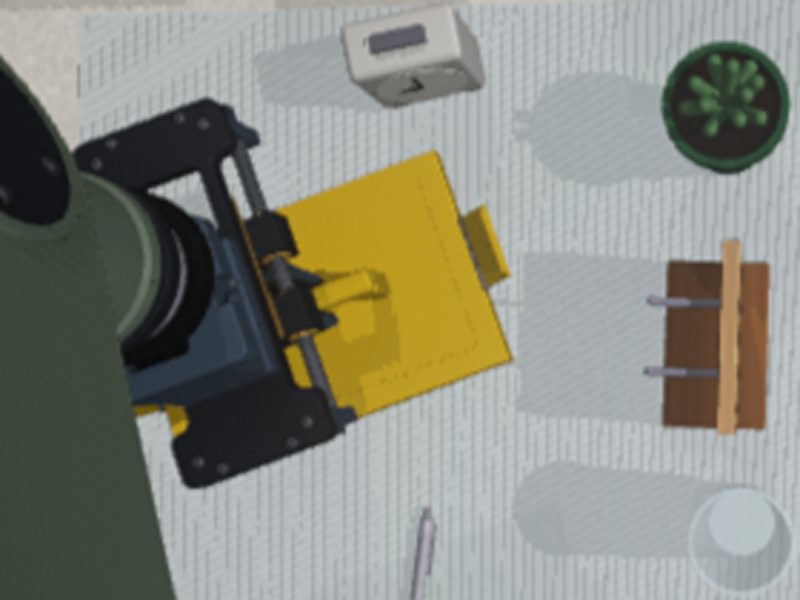

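Emit:
play_rows(
  motion=[
    [0.001,-0.015,0,0,0.05],
    [0.002,-0.045,0,-0.01,0.05],
    [0.004,-0.08,0,-0.02,0.05],
    [0.006,-0.115,0,-0.03,0.05],
    [0.008,-0.15,0,-0.04,0.05],
    [0.01,-0.185,0,-0.05,0.05],
    [0.011,-0.22,0,-0.05,0.05],
    [0.0125,-0.255,0,-0.05,0.05],
  ],
)

```text
time_s: 14.57
ee_pos: [547.9, -1.3, 212.1]
ee_rot: [6.1, 90.0, -67.3]
force: [0.1, 0.4, -1.3]
gripper_width: 13.6
```

Emit:
play_rows(
  motion=[
    [0.0015,-0.035,0,0,0.05],
    [0.003,-0.07,0,0,0.05],
    [0.0045,-0.105,0,0,0.05],
    [0.006,-0.14,0,0,0.05],
    [0.0075,-0.175,0,0,0.05],
    [0.009,-0.21,0,0,0.05],
    [0.0105,-0.245,0,0,0.05],
    [0.0115,-0.27,0,0,0.05],
  ],
)

```text
time_s: 15.23
ee_pos: [559.1, -272.7, 211.9]
ee_rot: [-17.6, 89.9, -91.1]
force: [0.4, 0.8, -0.8]
gripper_width: 13.7
```

Emit:
play_rows(
  motion=[
    [0.0005,-0.015,0,0,0.05],
    [0.0005,-0.022,0,0,0.05],
    [0.0005,-0.023,-0.01,0,0.05],
    [0.0005,-0.023,-0.03,0,0.05],
    [0.0005,-0.023,-0.05,0,0.05],
    [0.0005,-0.023,-0.06,0,0.05],
    [0.0005,-0.023,-0.06,0,0.05],
    [0.0005,-0.023,-0.06,0,0.05],
  ],
)

```text
time_s: 15.9
ee_pos: [560.5, -290.7, 151.7]
ee_rot: [-152.8, 89.9, 133.9]
force: [-0.1, -0.1, -0.5]
gripper_width: 13.6
```

```bash
python3 snap.py 9 top scene
```

```text
t 15.9 pos [ 560.5 -290.7  151.7] yaw 16.69 xdown [-0.001  0.001 -1.   ] F [-0.1 -0.1 -0.5] w 13.6 q [-28.5  25.8  87.2   0.   67.1 -45.2]
```

View pics/top_9.png

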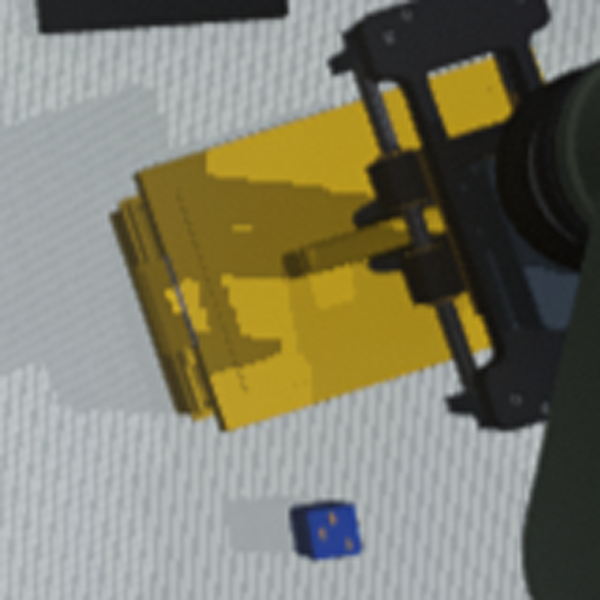

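View pics/scene_9.png

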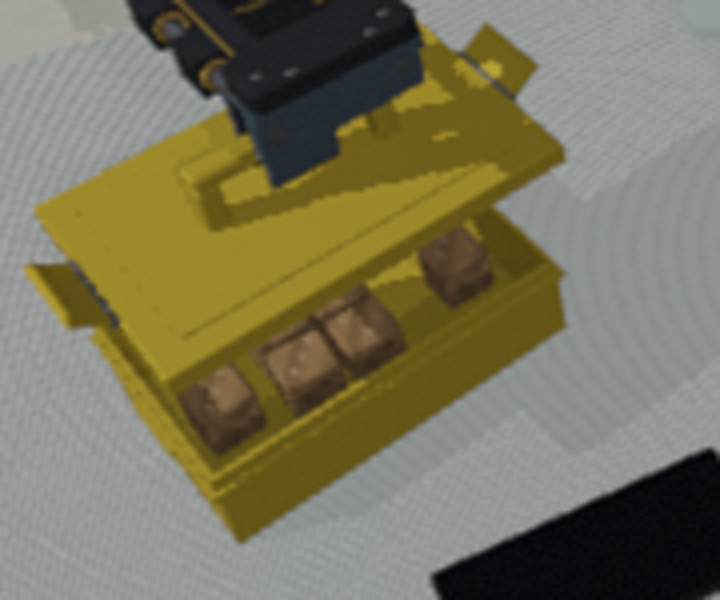

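Run:
```python
from h import *
t=pickle.load(open("top_9.pkl","rb"));s=pickle.load(open("scene_9.pkl","rb"))
def z(f,x,y,n,w=60,h=45):
    cv2.imwrite(f"pics/{n}.png",cv2.resize(f["img"][y:y+h,x:x+w],None,fx=10,fy=10,interpolation=cv2.INTER_CUBIC))
z(t,335,145,"z1");z(s,55,220,"z2");z(s,145,190,"z3",60,60);z(t,410,115,"z4",50,45)
im=[cv2.imread(f"pics/{n}.png") for n in("z1","z2","z3","z4")]
c=np.zeros((1000,1250,3),np.uint8)
for i,m in enumerate(im):
    y,x=(i//2)*500,(i%2)*620; h,w=min(500,m.shape[0]),min(620,m.shape[1]); c[y:y+h,x:x+w]=m[:h,:w]
cv2.imwrite("pics/z_all.png",cv2.resize(c,(750,600)))
```

```text
(no output)
```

View pics/z_all.png

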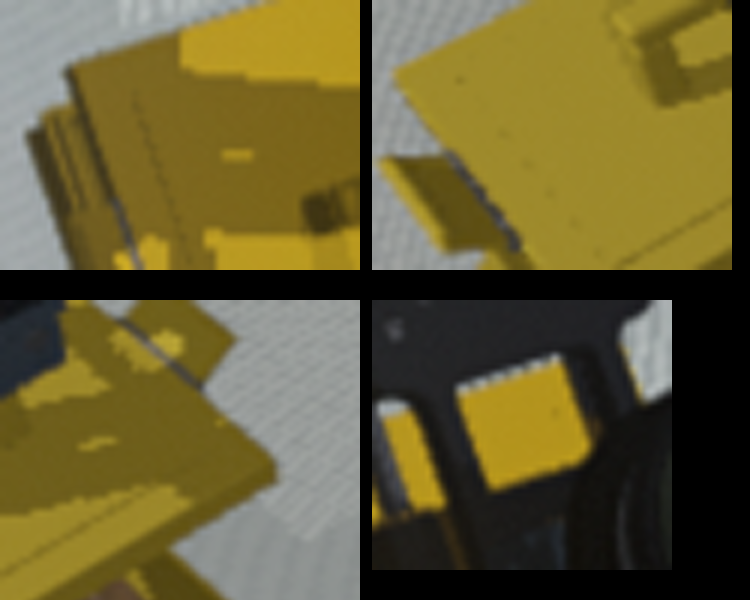

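Run:
```python
from h import *
t=pickle.load(open("top_9.pkl","rb"));s=pickle.load(open("scene_9.pkl","rb"))
print("tri", tri(s,(190.4,217.1),t,(346.4,155.9)).round(1))
ob=[(t,(1,1),(346.4,155.9)),(s,(-1,-1),(58.8,231.6)),(s,(1,1),(190.4,217.1)),(s,(1,-1),(92.4,274.6))]
def res(v,o,zf=None):
    r=[];c,q=np.cos(v[2]),np.sin(v[2]);z=zf if zf is not None else v[3]
    for f,(a,b),p in o:
        l=np.array([a*69,b*104]);r+=list(proj(f,[v[0]+c*l[0]-q*l[1],v[1]+q*l[0]+c*l[1],z])[0]-p)
    return np.array(r)
for nm,o,zf in[("all,free z",ob,None),("all",ob,139.7),("scene",ob[1:],139.7)]:
    r=least_squares(res,[560,-290,.29,139],args=(o,zf));print(nm,r.x[:2].round(1),np.degrees(r.x[2]).round(2),r.x[3].round(1),np.round(r.fun,1))
# top only, yaw fixed
r=least_squares(lambda v:res([v[0],v[1],np.radians(16.69)],ob[:1],139.7),[560,-290]);print("top",r.x.round(1))
```

```text
tri [ 594.1 -170.6  135.7]
all,free z [ 556.7 -288.8] 16.27 136.6 [ 0.2  0.3  0.2  0.1  0.9 -0.5 -0.7  0.5]
all [ 558.6 -288.8] 16.73 139.0 [ 0.4 -0.4 -0.3 -0.   1.1 -1.4 -0.5  0.3]
scene [ 559.2 -288.9] 16.47 139.0 [-0.2 -0.   1.1 -1.  -0.8  0.5]
top [ 557.7 -287.9]
```

Emit:
play_rows(
  motion=[
    [0.002,-0.003,0,0,0.05],
    [0.003,-0.006,-0.01,0,0.05],
    [0.003,-0.006,-0.025,0,0.05],
    [0.003,-0.006,-0.038,0,0.05],
    [0.003,-0.006,-0.046,0,0.05],
    [0.003,-0.006,-0.046,0,0.05],
    [0.003,-0.006,-0.046,0,0.05],
    [0.003,-0.006,-0.046,0,0.05],
  ],
)

```text
time_s: 16.67
ee_pos: [564.1, -298.3, 106.7]
ee_rot: [47.7, 89.9, -25.7]
force: [1.1, -0.3, -0.2]
gripper_width: 13.6
```

```bash
python3 snap.py 10 top scene
python3 - <<'E'
from h import *
t=pickle.load(open("top_10.pkl","rb"));s=pickle.load(open("scene_10.pkl","rb"))
cv2.imwrite("pics/a10.png",cv2.resize(t["img"][135:235,325:425],None,fx=6,fy=6,interpolation=cv2.INTER_CUBIC))
cv2.imwrite("pics/b10.png",cv2.resize(s["img"][210:320,65:200],(798,650)[:2] if 0 else (729,594),interpolation=cv2.INTER_CUBIC))
E
```

```text
t 16.67 pos [ 564.1 -298.3  106.7] yaw 16.61 xdown [ 0.002 -0.001 -1.   ] F [ 1.1 -0.3 -0.2] w 13.6 q [-28.9  28.4  89.7   0.   61.8 -45.5]
```

View pics/a10.png

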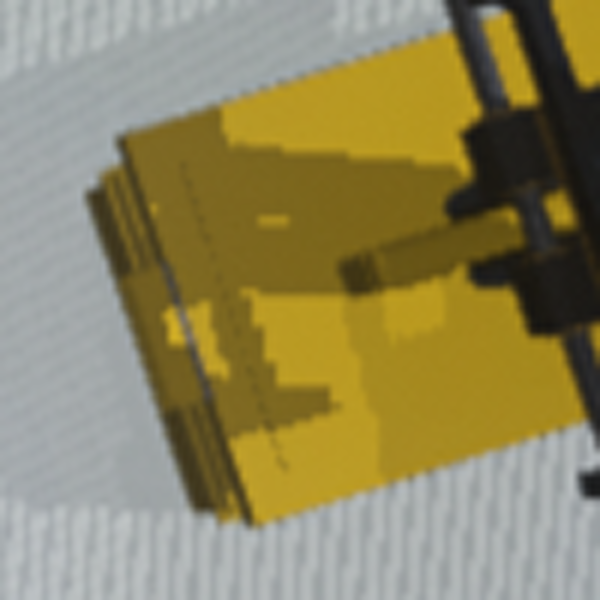

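View pics/b10.png

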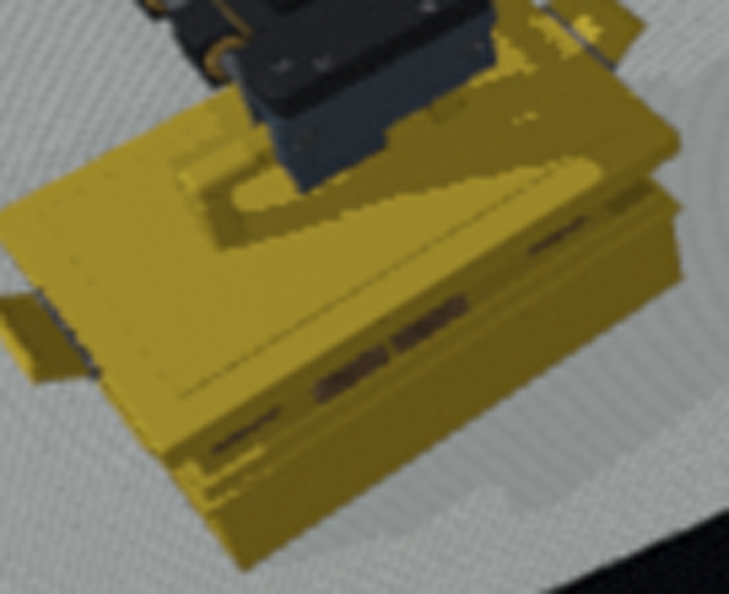

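```bash
cat > fl.py <<'E'
from h import *
def fitl(obt,obs,t,s,z,yaw0):
    ob=[(t,)+o for o in obt]+[(s,)+o for o in obs]
    def res(v,o,zf=None):
        r=[];c,q=np.cos(v[2]),np.sin(v[2]);zz=zf if zf is not None else v[3]
        for f,(a,b),p in o:
            l=np.array([a*69,b*104]);r+=list(proj(f,[v[0]+c*l[0]-q*l[1],v[1]+q*l[0]+c*l[1],zz])[0]-p)
        return np.array(r)
    for nm,o,zf in[("all,free z",ob,None),("all",ob,z),("top",ob[:len(obt)],z),("scene",ob[len(obt):],z)]:
        r=least_squares(res,[560,-290,yaw0,z],args=(o,zf));print(nm,r.x[:2].round(1),np.degrees(r.x[2]).round(2),r.x[3].round(1),np.round(r.fun,1))
def u(p,o,k): return (np.array(p,float)+.5)/k-.5+np.array(o)
E
python3 - <<'E'
from fl import *
t=pickle.load(open("top_10.pkl","rb"));s=pickle.load(open("scene_10.pkl","rb"))
A=lambda *p:u(p,(325,135),6);Bq=lambda *p:u(p,(65,210),5.4)
fitl([((1,1),A(127,133)),((-1,1),A(257,525))],[((1,1),Bq(680,140)),((1,-1),Bq(165,455)),((-1,-1),Bq(0,213))],t,s,94.7,.29)
# overlay
def box(f,c,yaw,pts): 
    a=np.radians(yaw);R=np.array([[np.cos(a),-np.sin(a)],[np.sin(a),np.cos(a)]])
    return proj(f,np.c_[np.array(pts)[:,:2]@R.T+c,np.array(pts)[:,2]])
def rect(hx,hy,z): return [(hx,hy,z),(-hx,hy,z),(-hx,-hy,z),(hx,-hy,z)]
for f,c,o,k,sz in[(t,(559.7,-293),(325,135),6,(100,100)),(s,(562.7,-296.1),(65,210),5.4,(135,110))]:
    im=cv2.resize(f["img"][o[1]:o[1]+sz[1],o[0]:o[0]+sz[0]],None,fx=k,fy=k,interpolation=cv2.INTER_CUBIC)
    for z,col in((56,(255,0,0)),(2,(255,0,255))):
        p=((box(f,c,16.6,rect(63,98,z))-o+.5)*k).astype(np.int32);cv2.polylines(im,[p],True,col,1)
    for z,col in((94.7,(0,255,0)),(82.7,(0,0,255))):
        p=((box(f,(562,-296.5),16.6,rect(69,104,z))-o+.5)*k).astype(np.int32);cv2.polylines(im,[p],True,col,1)
    cv2.imwrite(f"pics/ov{int(k*10)}.png",im)
E
```

```text
all,free z [ 562.  -295.9] 15.82 92.8 [-0.5 -0.1 -1.   0.3  0.8 -0.4 -0.6  0.1 -1.4  0.6]
all [ 562.9 -295.7] 16.02 94.7 [-0.5 -0.5 -0.7  0.1  1.  -0.9 -0.4 -0.2 -1.6  0.4]
top [ 563.  -296.7] 16.29 94.7 [-0.1 -0.2  0.1  0.2]
scene [ 563.8 -294.8] 15.46 94.7 [ 1.5 -0.4 -0.5 -0.1 -1.   0.1]
```

View pics/ov60.png

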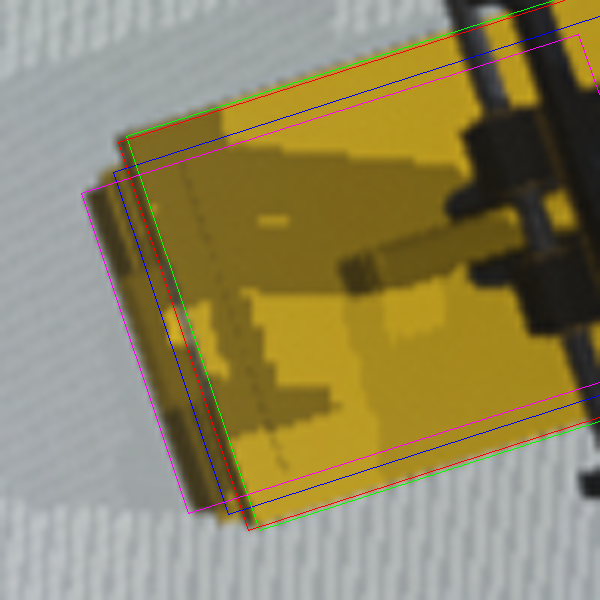

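View pics/ov54.png

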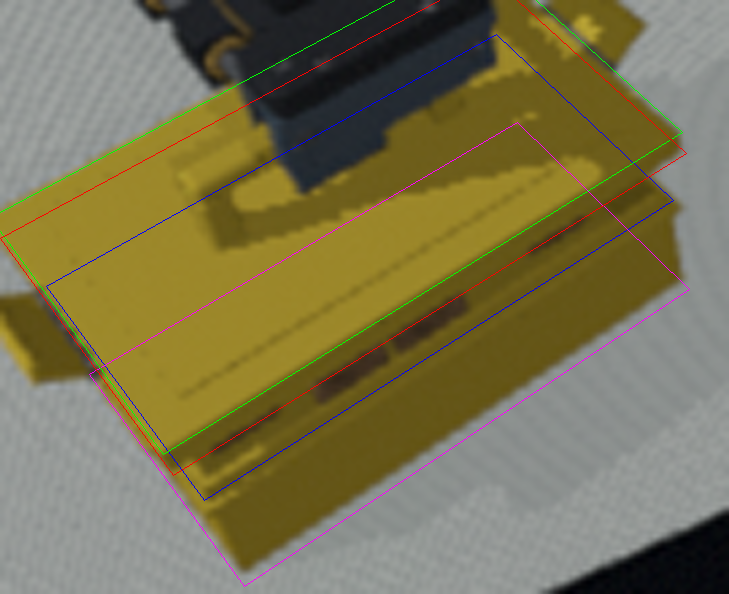

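Run:
```python
from h import *
s=pickle.load(open("scene0.pkl","rb"))["img"];t=pickle.load(open("top0.pkl","rb"))["img"]
def z(im,x,y,w=40,h=30): return cv2.resize(im[y:y+h,x:x+w],(400,300),interpolation=cv2.INTER_CUBIC)
a=np.vstack([np.hstack([z(s,85,285),z(s,165,235)]),np.hstack([z(s,60,250),z(s,135,205)])])
cv2.imwrite("pics/corn.png",a)
a=np.vstack([np.hstack([z(t,335,155),z(t,410,125)]),np.hstack([z(t,345,200),z(t,425,170)])])
cv2.imwrite("pics/cornt.png",a)
```

```text
(no output)
```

View pics/corn.png

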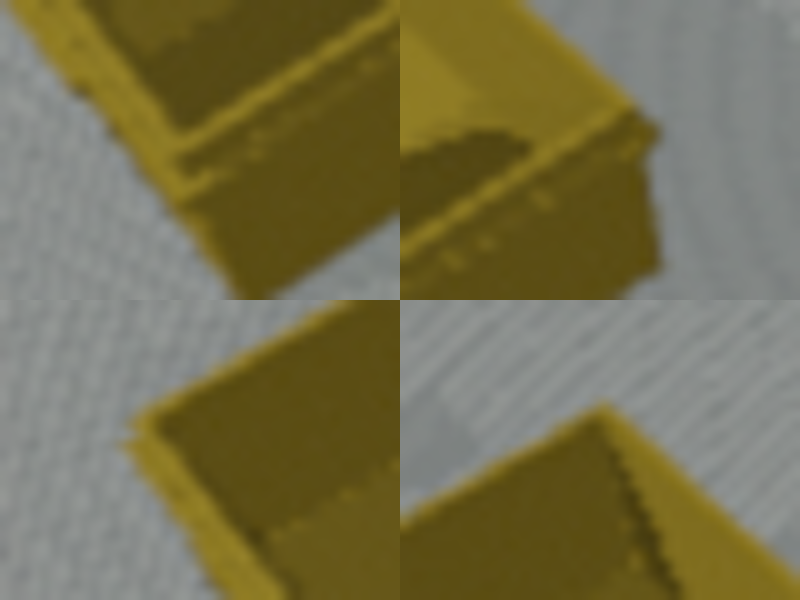

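View pics/cornt.png

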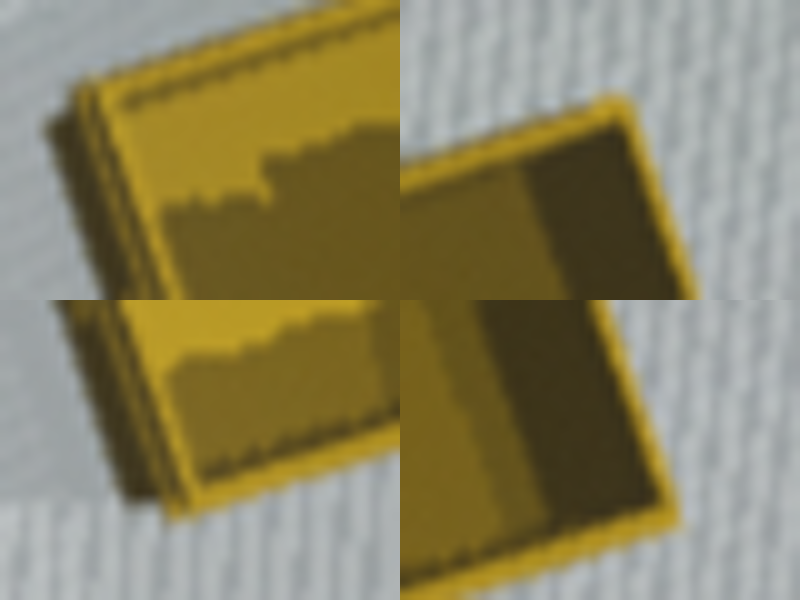

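```bash
cat >> fit.py <<'E'
print("REFINED")
fit("box",np.array([(432.7,134.2),(344,163),(363.5,220.5),(452.5,191.5)]),np.array([(102.3,300.5),(187.7,245),(155,214.7),(73,261)]),63,98,56)
E
python3 fit.py | sed -n '/REF/,$p'
```

```text
REFINED
box tri [[648.9, -370.8, 57.2], [591.6, -184.2, 57.6], [470.2, -220.7, 55.9], [527.2, -406.6, 56.6]] mean [ 559.5 -295.6   56.8]
 both free z [ 559.4 -295.5   56.6] 16.85 rms 0.57
  b z0 [ 559.3 -295.6] 16.84 rms 0.58
  t z0 [ 560.1 -294.4] 16.75 rms 0.24
  s z0 [ 557.8 -296.6] 17.02 rms 0.34
```

Emit:
play_rows(
  motion=[
    [-0.001,0,0,0,0.05],
    [-0.003,0.001,-0.003,0.003,0.05],
    [-0.003,0.001,-0.006,0.003,0.05],
    [-0.003,0.001,-0.008,0.003,0.05],
    [-0.003,0.001,-0.008,0.003,0.05],
    [-0.003,0.001,-0.008,0.003,0.05],
    [-0.003,0.001,-0.008,0.003,0.05],
    [-0.003,0.001,-0.008,0.003,0.05],
  ],
)

```text
time_s: 17.43
ee_pos: [560.7, -297.0, 98.1]
ee_rot: [49.4, 90.0, -23.8]
force: [-0.1, -0.4, -1.3]
gripper_width: 13.4
```

```bash
python3 snap.py 11 top scene
python3 - <<'E'
from h import *
t=pickle.load(open("top_11.pkl","rb"))["img"];s=pickle.load(open("scene_11.pkl","rb"))["img"]
def z(im,x,y,w=40,h=30): return cv2.resize(im[y:y+h,x:x+w],(400,300),interpolation=cv2.INTER_CUBIC)
a=np.vstack([np.hstack([z(s,80,285),z(s,165,225)]),np.hstack([z(s,50,240),z(s,65,270)])])
cv2.imwrite("pics/c11.png",a)
a=np.vstack([np.hstack([z(t,335,145),z(t,410,120)]),np.hstack([z(t,345,200),z(t,400,195)])])
cv2.imwrite("pics/ct11.png",a)
E
```

```text
t 17.43 pos [ 560.7 -297.    98.1] yaw 16.79 xdown [ 0. -0. -1.] F [-0.1 -0.4 -1.3] w 13.4 q [-28.9  28.6  90.8   0.   60.6 -45.7]
```

View pics/c11.png

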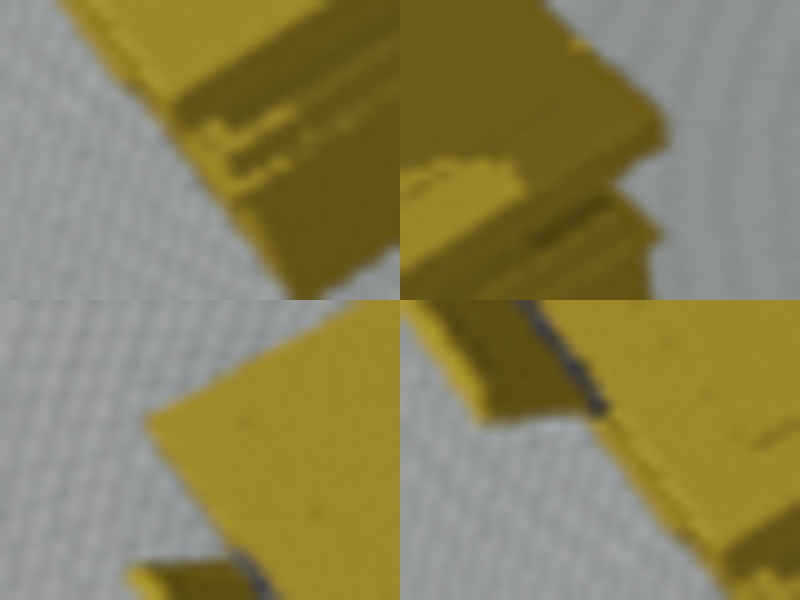

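View pics/ct11.png

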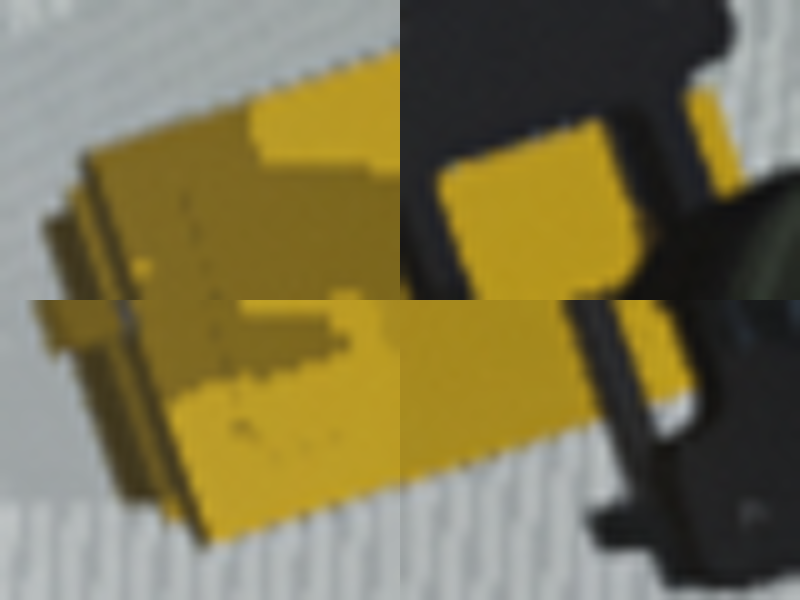

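View pics/scene_11.png

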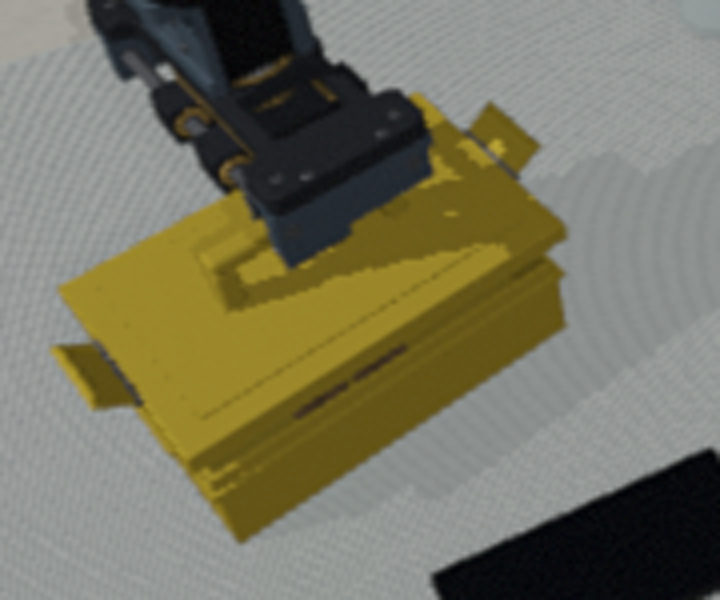

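Run:
```python
from fl import *
t=pickle.load(open("top_11.pkl","rb"));s=pickle.load(open("scene_11.pkl","rb"))
fitl([((1,1),(343.8,159.8)),((-1,1),(365.8,224.1)),((1,-1),(440.7,128.4))],[((1,1),(191,236.5)),((1,-1),(96.7,294.8)),((-1,-1),(64,251.5))],t,s,86.1,.29)
```

```text
all,free z [ 558.7 -295.3] 16.6 84.6 [ 0.1 -0.  -0.1  0.5  0.8  0.   0.5 -0.4  0.   0.4  0.5  0.3]
all [ 559.1 -295.1] 16.68 86.1 [ 0.1 -0.3  0.1  0.3  1.  -0.4  0.6 -0.9  0.   0.1  0.3 -0. ]
top [ 559.  -294.4] 16.81 86.1 [-0.3 -0.1 -0.2  0.5  0.5 -0.4]
scene [ 559.5 -295.7] 16.5 86.1 [ 0.4 -0.5 -0.4  0.3  0.1  0. ]
```

Emit:
play_rows(
  motion=[
    [0,0,-0.002,0,0.05],
    [0,-0.0003,-0.004,0.001,0.05],
    [0,-0.0003,-0.006,0.001,0.05],
    [0,-0.0003,-0.0075,0.001,0.05],
    [0,-0.0003,-0.0075,0.001,0.05],
    [0,-0.0003,-0.0075,0.001,0.05],
    [0,-0.0003,-0.0075,0.001,0.05],
    [0,-0.0003,-0.0075,0.001,0.05],
  ],
)

```text
time_s: 18.2
ee_pos: [560.6, -297.2, 90.5]
ee_rot: [58.9, 90.0, -14.3]
force: [-0.4, -0.2, -1.7]
gripper_width: 13.5
```

Emit:
play_rows(
  motion=[
    [0,0,0,0,0.05],
    [0,0,0,0,0.05],
    [0,0,0,0,0.05],
    [0,0,0,0,0.05],
    [0,0,0,0,0.05],
    [0,0,0,0,0.05],
    [0,0,0,0,0.05],
    [0,0,0,0,0.05],
  ],
)

```text
time_s: 18.87
ee_pos: [560.5, -297.2, 90.5]
ee_rot: [124.5, 90.0, 51.3]
force: [0.4, -0.0, -1.7]
gripper_width: 14.2
```

```bash
python3 snap.py 12 top scene
python3 - <<'E'
from h import *
t=pickle.load(open("top_12.pkl","rb"))["img"];s=pickle.load(open("scene_12.pkl","rb"))["img"]
def z(im,x,y,w=40,h=30): return cv2.resize(im[y:y+h,x:x+w],(400,300),interpolation=cv2.INTER_CUBIC)
a=np.vstack([np.hstack([z(s,80,285),z(s,165,225)]),np.hstack([z(s,50,240),z(t,335,145)])])
cv2.imwrite("pics/c12.png",a); cv2.imwrite("pics/full12.png",s); cv2.imwrite("pics/full12t.png",t)
E
```

```text
t 18.87 pos [ 560.5 -297.2   90.5] yaw 16.85 xdown [ 0.  0. -1.] F [ 0.4 -0.  -1.7] w 14.2 q [-29.   29.   91.3   0.   59.7 -45.8]
```

View pics/c12.png

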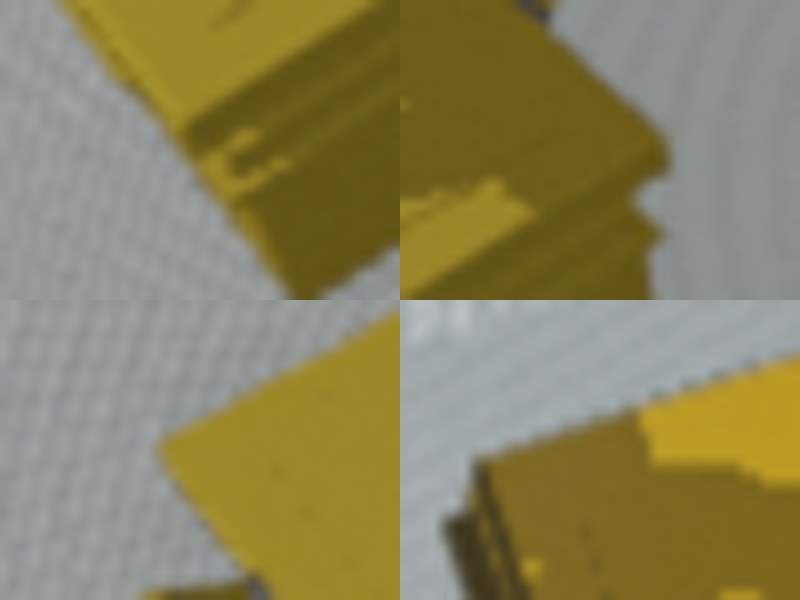

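View pics/scene_12.png

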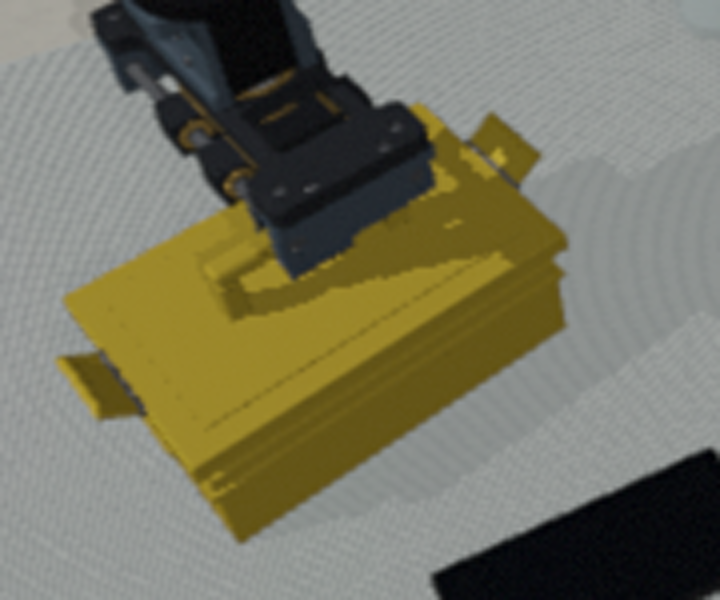

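View pics/full12.png

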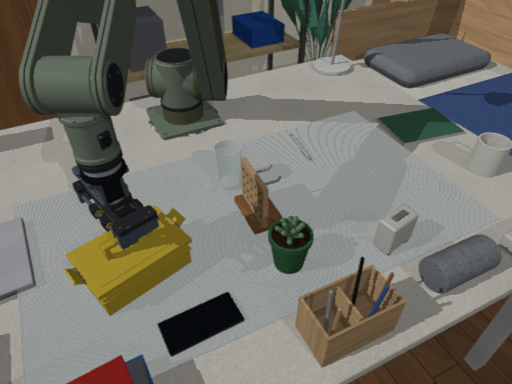

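View pics/full12t.png

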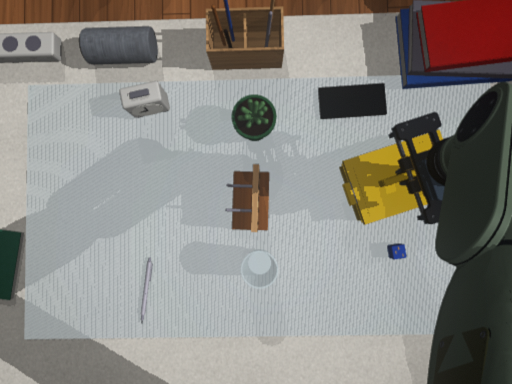

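Run:
```python
from fl import *
t=pickle.load(open("top_12.pkl","rb"));s=pickle.load(open("scene_12.pkl","rb"))
fitl([((1,1),(342.8,160.5))],[((1,1),(190.7,238.7)),((1,-1),(97.7,297.5)),((-1,-1),(65.3,253.7))],t,s,78.5,.29)
```

```text
all,free z [ 557.6 -295.9] 16.46 76.6 [ 0.5  0.2  0.8 -0.2 -0.3 -0.1  0.2  0.3]
all [ 558.7 -295.8] 16.69 78.5 [ 0.6 -0.2  0.9 -0.6 -0.2 -0.2 -0.1  0.2]
top [ 558.6 -294.6] 16.81 78.5 [0. 0.]
scene [ 558.9 -296.1] 16.59 78.5 [ 0.8 -0.4 -0.5 -0.  -0.2  0.3]
```

```bash
python3 -c "
from workcell import job_done
print(job_done())"
```

```text
the job is handed in; nothing more can be done
None
```

The job is handed in. The bites are in one flat layer, and the gripper is still holding the lid about a centimetre above the lunch box.

**Bites:** I lifted the two top bites off and set one near each short end, centred about 67 mm and 70 mm from the middle. The other four stayed 2 by 2 in the middle. The picture taken before fetching the lid showed all six on the floor, none on another.

**Lid:** I gripped it by the bar and carried it over the row with its underside about 185 mm above the desk. In the last pictures the tumbler, plant pot, pegboard, pen, phone and clock looked unmoved. The blue cube, which is not one of the bites, was also where it started.

**Last checks:**

| | Lid | Box |
|---|---|---|
| Centre x, y (mm) | 558.7, -295.8 | 559.3, -295.6 |
| Yaw (degrees) | 16.7 | 16.8 |

- **Alignment:** the lid is within about 1 mm of the box on the combined fit, and the tool is level. The single-camera fits differ by up to about 2 mm.
- **Gap to the rim:** the two measures disagree slightly. The arm readings give 10.4 mm and the camera fit about 8 mm.
- **Contact:** the wrist feels only about 1.7 N, which is the lid's own weight, so the lid is not touching the box.
- **Time:** about 19 s of the 72 s allowed.

My first reading of the box corners picked up its outer ledge instead of the rim. I caught this before the final approach, measured the box again and corrected the lid's position.

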